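Put the small tin away in the roll-top bread bin

TASK

Put the small rectangular tin box away in the open roll-top bread bin: set it down gently, without dropping it, so that it stands upright on the floor of the bin, and let go of it. Then roll the bin's tambour cover down by its pull until it is fully shut, and let go.

Things in the scene. Friction and masses are not known exactly. Their poses are not given: they have to be found in the camera images.
- tin: Small lidded rectangular tin box, bare metal, loose, 0.16 kg: 76 mm long (its x), 52 wide (its y), 48 high. Origin at the centre of its underside, z up. Lid fixed. It stands on the counter left or right of the bin, among a round canister, a sugar pot and a tumbler; a far larger tin box (160 x 120 x 100 mm) is not meant.
- bread_bin: Wooden roll-top bin, fixed, half drum along its y: 360 mm deep (x), 280 wide, 210 high. Origin: centre of underside; -x is its front. Roll axis parallel to y at x 0, z 30 mm. Floor at z 12; clear width 256 between half-round side walls of radius 180; front board 36 high at x -178 to -166; the back half is a fixed shell. Cover up, x -166 to -60 is open from above.
- cover (a joint): Turn of the tambour cover about the roll axis (rad): 0 shut, down on the front; 1.45 fully open, rolled up and back under the rear shell; starts at 1.2 to 1.45. Takes up to about 6 N at the pull and stays where left. An arc of slats of inner radius 167 mm, outer 175; its leading edge stands (0.07 + joint value) rad above the bin's -x direction.
- pull (a point): Centre of the cover's steel pull: a round bar 20 mm thick, 34 long along the bin's y, at bin y 0, on a thin stem 37 mm out from the cover's face. It moves with the cover on a 212 mm radius about the roll axis; in the bin's frame x = -0.212 cos(0.209 + j), z = 0.030 + 0.212 sin(0.209 + j) m, j the joint value.
Things that resemble listed ones, but are neither listed nor needed, are in the scene too. Several things have the shape of the tin; the one meant has the colours described above.

How it is judged:
On the way, in this order (a step that is already met when the one before it is completed fails the run):
1. the tin stands upright on the floor of the open bin, let go (x of tin in the frame of bread_bin between -0.16 and 0.16 m and y of tin in the frame of bread_bin between -0.125 and 0.125 m and z of tin in the frame of bread_bin below 0.022 m and angle between tin's own z axis and vertical below 0.17 rad and contact force between the fingers and tin below 0.2 N and linear speed of tin below 0.03 m/s), for 0.2 s.
2. the cover is rolled fully shut (value of joint cover below 0.08 rad), for 0.2 s.
At the end, for the whole second after the job is handed in: The cover is shut (joint below 0.08 rad, about 17 mm at the pull) and the small tin stands at rest inside the bin on its floor, within 10 degrees of upright (underside less than 10 mm above the floor) (value of joint cover below 0.08 rad and x of tin in the frame of bread_bin between -0.16 and 0.16 m and y of tin in the frame of bread_bin between -0.125 and 0.125 m and z of tin in the frame of bread_bin below 0.022 m and angle between tin's own z axis and vertical below 0.17 rad and linear speed of tin below 0.03 m/s); the robot touches nothing.
It fails at once if the tin is dropped (falls freely faster than 0.7 m/s, a drop of about 25 mm) (linear speed of tin above 0.7 m/s and contact force between the fingers and tin below 0.2 N).
It also fails if it takes over 58 s, if anything falls off the work surface, if the arm or the gripper's body presses on something with over 40 N, if the wrist force passes 120 N, or if a joint passes its speed limit or range.

ROBOT

A 6-joint arm with a two-finger parallel gripper is mounted at the origin on the work surface. World frame = base frame: x ahead of the robot, y to its left, z up, the work surface at z = 0. Lengths are in m, angles in rad, forces in N, time in s.
With the tool pointing down it reaches from about 0.35 to 0.775 m from the base axis. Payload 5.5 kg.
Tool frame: the origin (TCP) lies at the very end of the fingers, on their centre line; the grasp point (between the pads) lies env.grasp_offset behind it (env.grasp_offset is the distance from the TCP to the grasp point, in m); x points along the fingers, y is the direction in which the jaws open and shut, and the axes are right-handed (so a half turn about x gives the same grasp; the last joint's range is limited). The gripper opens to 85 mm and grips with 20 to 120 N. Pads are 22 mm wide; open, the fingers measure 114 mm over their backs; the gripper's body (76 mm by 85 mm) begins 54 mm behind the grasp point. The pads swing forward as they close: fully open they stand 13 mm farther back than shut.
Start: joints at [1.067, 0.313, 0.046, 1.304, 0, 1.431], TCP at [0.205, 0.537, 0.231] pointing down, gripper open.
Joint ranges: [-2.76, 2.76], [-0.86, 1.69], [-1.03, 1.26], [-2.2, 2.34], [-1.47, 1.5], [-3.14, 3.14]. Speed limits (rad/s): [2.57, 2.57, 3.14, 3.14, 3.14, 3.14].

INTERFACE

Orientations are given as a unit quaternion [w, x, y, z].
In Python, from workcell import get_state, viewer, job, env gives the robot as it stands.
- The arm moves only by the tool send_rows, never from a script. Its argument "plan" is a list of rows, each a list of 6 numbers: the shift along the tool's x, y, z in mm, then the turn, a rotation vector about the tool's x, y, z in degrees. A call has exactly 10 rows; each row is the pose to reach, as a shift and turn from the pose commanded when the call began, along the tool's axes at that moment; what a row does not reach only later rows make up. A row lasts 1/8 s, in which the tool goes at most 62.5 mm and 10.7 degrees, less where a joint would pass 70% of its speed; a pose out of reach is approached as far as the arm can. A call with a gripper value outside its range is refused whole. "claw" is the finger opening in mm, from 0 to 85.4, set as the call begins (left out, the last holds). The fingers move at their own pace and stop on an object; "newtons" is the grip in N (left out, the last holds). Time passes only in rows, so rows that repeat a pose let the fingers close, or fill a call up. It gives the time, the measured TCP pose, the force and the opening at its end, in the units of the state.
- get_state(): the state, without advancing time (a new reading comes with each control period).
- viewer.read_camera(name): name is "scene" or "top" or "wrist"; returns a dict with "frame" (400x640x3 uint8, blue, green, red), "mtx" (3x3 intrinsics, pixels), "k1" (the pictures are not rectified: a ray, as slopes to the right and down, at radius r is drawn at 1 + k1 r^2 times it, then the intrinsics apply), "rvec" (rotation vector, rad) and "tvec" (3), from world to camera coordinates, as OpenCV has them. Camera axes: x right, y down, z forward; pixel columns grow to the right and rows downward; lengths in m; the calibration is good to about 2 mm. A picture is of the moment at which its call begins. There is no depth.
- job.hand_in(): hands the job in, once; it reports no verdict.
The state is a dict: "clock": time; "joint_pos": joint angles; "qvel": joint speeds; "tau": joint torques, N m; "tcp_pos": TCP position; "orientation": TCP orientation; "wrist_force": force on the tool from outside, world axes, zero at the start; "ft_torque": the same for the moment, N m; "finger_gap": finger opening in m.
Only numpy, scipy, OpenCV 4.12 (cv2) and the standard library are available. Lean on these libraries where they do the work, as an engineer would, in place of code of your own. Each camera call takes 0.05 s, during which the arm holds its last target.

## Working session

There is one attempt and no reset: what is moved stays moved. The work goes in short steps, Python scripts to look and compute and a tool call to move; the robot and the scene stay as the last step left them, time stands still between calls to the robot, and variables do not carry over. Pictures are saved under pics/ and viewed, and the job is handed in when it is done.

Besides the shell and the picture viewer there is one more tool, called after "Emit:" as name(argument=value, ...), one argument or row to a line, values as JSON. send_rows: Moves the arm, as the interface text tells. Its arguments: {"type":"object","properties":{"plan":{"type":"array"},"claw":{"type":"number"},"newtons":{"type":"number"}},"required":["plan"]}

```bash
ls; mkdir -p pics
python3 - <<'E'
from workcell import get_state, viewer, job, env
import cv2,numpy as np
s=get_state(); print(s); print(env.grasp_offset)
for n in ["scene","top","wrist"]:
    d=viewer.read_camera(n); cv2.imwrite(f"pics/{n}0.png",d["frame"]); print(n,d["mtx"],d["k1"],d["rvec"],d["tvec"])
E
```

```text
pics
{'clock': 0.0, 'joint_pos': array([ 1.06741327e+00,  3.14039695e-01,  4.49825887e-02,  1.30358656e+00,
       -5.30438452e-06,  1.43120450e+00]), 'qvel': array([-0.00095382, -0.00084343,  0.00073772, -0.00111387,  0.00020182,
        0.00109174]), 'tau': array([-9.92809146e-04, -4.80632758e+01,  2.98532152e+01,  1.95455714e-02,
       -2.79577289e-04,  5.45608444e-06]), 'tcp_pos': array([0.20435717, 0.53692097, 0.23038798]), 'orientation': array([ 0.69523643,  0.12729122,  0.69564563, -0.12853175]), 'wrist_force': array([-0.97969603, -0.04413398,  0.35183254]), 'ft_torque': array([ 0.01998698,  0.0051593 , -0.01285588]), 'finger_gap': 0.08567965660139581}
0.0187
scene [[407.28427087   0.         323.23471576]
 [  0.         407.28427087 202.19124863]
 [  0.           0.           1.        ]] -0.0994341281811609 [ 0.96534335  2.84475906 -0.44066457] [ 0.37274866 -0.31624619  1.20645603]
top [[391.36836246   0.         321.84929981]
 [  0.         391.36836246 196.2327349 ]
 [  0.           0.           1.        ]] -0.04001884061830404 [ 2.16361578 -2.13807228  0.16221982] [0.02221732 0.537283   1.02113373]
wrist [[290.85380317   0.         318.99623488]
 [  0.         290.85380317 200.22676511]
 [  0.           0.           1.        ]] -0.008077631858026516 [-2.3900149  -1.64988949 -0.22781943] [-0.57269384 -0.03731574  0.37743751]
```

View pics/scene0.png

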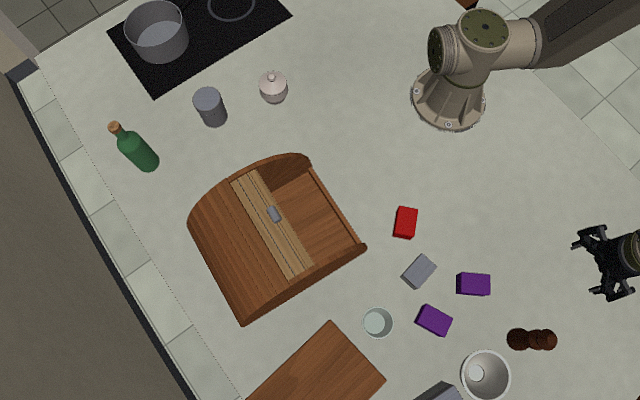

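View pics/top0.png

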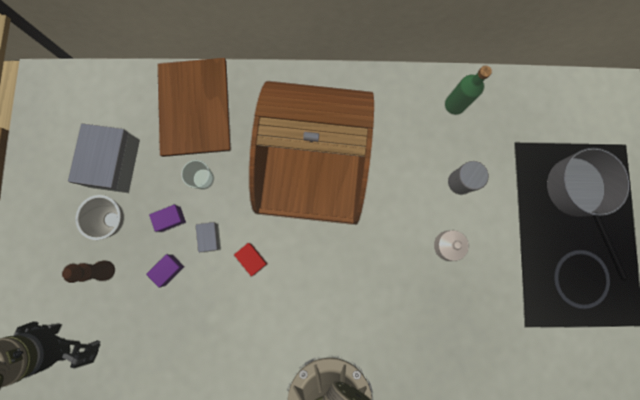

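View pics/wrist0.png

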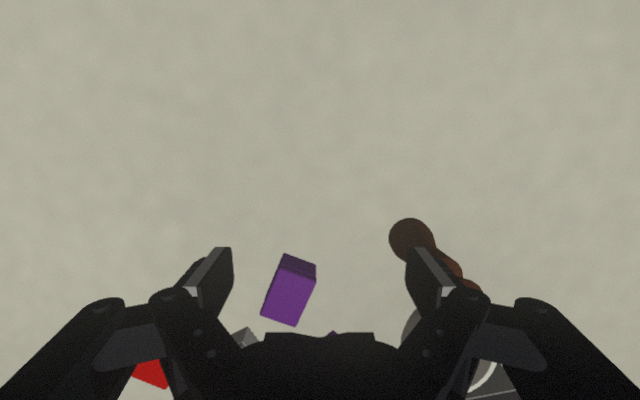

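The tin is the grey box at top (207,237) and scene (419,271), with a red box and purple boxes around it. The bin is at top (313,150), opening towards the robot, and its pull is at about (312,137). Next I'll measure these.

```bash
cat > h.py <<'E'
import cv2,numpy as np
from scipy.spatial.transform import Rotation as R
from workcell import get_state, viewer, job, env
def cam(n):
    d=viewer.read_camera(n); return d
def rays(d,px):
    px=np.atleast_2d(np.asarray(px,float)); K=d["mtx"]
    p=np.c_[(px[:,0]-K[0,2])/K[0,0],(px[:,1]-K[1,2])/K[1,1]]
    q=p.copy()
    for _ in range(30): q=p/(1+d["k1"]*(q**2).sum(1,keepdims=True))
    Rm=cv2.Rodrigues(np.array(d["rvec"],float))[0]; t=np.array(d["tvec"],float)
    return -Rm.T@t, np.c_[q,np.ones(len(q))]@Rm
def plane(d,px,z):
    c,r=rays(d,px); return c+r*((z-c[2])/r[:,2:3])
def tri(obs):
    A=np.zeros((3,3));b=np.zeros(3);L=[]
    for d,px in obs:
        c,r=rays(d,px); r=r[0]/np.linalg.norm(r[0]); P=np.eye(3)-np.outer(r,r);A+=P;b+=P@c;L.append((P,c))
    x=np.linalg.solve(A,b); return x,[np.linalg.norm(P@(x-c)) for P,c in L]
def proj(d,X):
    Rm=cv2.Rodrigues(np.array(d["rvec"],float))[0]
    return cv2.projectPoints(np.atleast_2d(np.array(X,float)),np.array(d["rvec"],float),np.array(d["tvec"],float),d["mtx"],np.array([d["k1"],0,0,0.]))[0][:,0]
E
python3 - <<'E'
from h import *
for n,(x0,y0,x1,y1) in dict(top=(180,70,390,290),scene=(180,140,450,340)).items():
    f=cv2.imread(f"pics/{n}0.png")[y0:y1,x0:x1]; k=min(800//(x1-x0),600/(y1-y0)); k=2.6
    cv2.imwrite(f"pics/{n}crop.png",cv2.resize(f,None,fx=k,fy=k,interpolation=cv2.INTER_CUBIC))
E
```

```text
(no output)
```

View pics/topcrop.png

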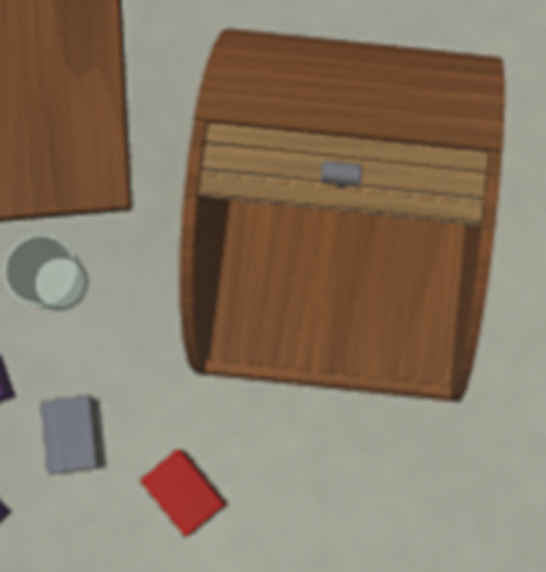

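View pics/scenecrop.png

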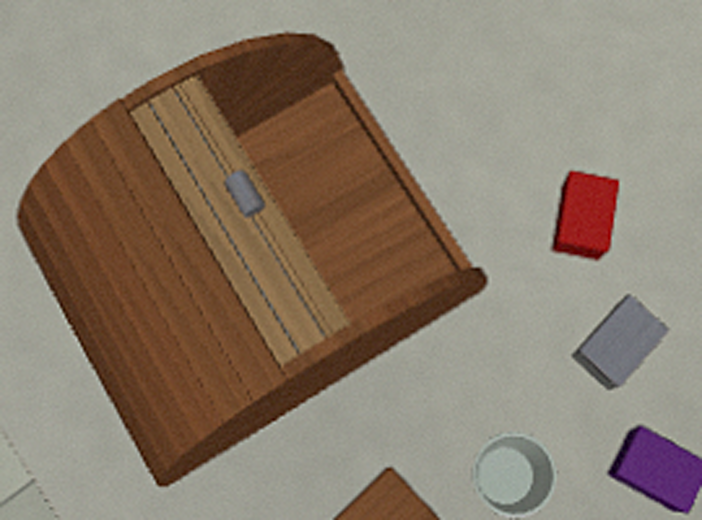

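Run:
```python
from h import *
T=cam("top");S=cam("scene")
tp=lambda x,y:(180+x/2.6-.3,70+y/2.6-.3); sp=lambda x,y:(180+x/2.6-.3,140+y/2.6-.3)
print("shell edge T",plane(T,[tp(194,118),tp(502,151)],.21)); print(" S",plane(S,[sp(125,98),sp(288,372)],.21))
print("leading edge tri L,R",tri([(T,tp(199,195)),(S,sp(348,326))]),tri([(T,tp(482,222)),(S,sp(193,76))]))
print("front board outer top T z.036",plane(T,[tp(205,373),tp(450,398)],.036))
print("front board S",plane(S,[sp(343,72),sp(470,267)],.036))
print("shell edge tri",tri([(T,tp(194,118)),(S,sp(288,372))]),tri([(T,tp(502,151)),(S,sp(125,98))]))
def seg(d,box,lo,hi):
    hsv=cv2.cvtColor(d["frame"],cv2.COLOR_BGR2HSV); x0,y0,x1,y1=box
    m=cv2.inRange(hsv,lo,hi); k=np.zeros_like(m);k[y0:y1,x0:x1]=m[y0:y1,x0:x1]
    c=max(cv2.findContours(k,0,1)[0],key=cv2.contourArea); return c
for d,b,n in((T,(190,215,225,260),"T"),(S,(395,245,445,295),"S")):
    print(n,"hsv",cv2.cvtColor(d["frame"],cv2.COLOR_BGR2HSV)[(237,271)[n=="S"],(207,419)[n=="S"]])
    c=seg(d,b,(108,20,100),(135,120,255)); m=cv2.moments(c); cen=(m['m10']/m['m00'],m['m01']/m['m00'])
    r=cv2.minAreaRect(c); box=plane(d,cv2.boxPoints(r),.048)
    print(n,cen,plane(d,cen,.048),"sides",np.linalg.norm(np.diff(box,axis=0),axis=1)); print(box)
    i=np.argmax([np.linalg.norm(box[1]-box[0]),np.linalg.norm(box[2]-box[1])]); v=box[i+1]-box[i]; print("long axis deg",np.degrees(np.arctan2(v[1],v[0]))%180)
P=[]
for d,b in((T,(300,128,325,146)),(S,(262,200,286,226))):
    c=seg(d,b,(105,20,60),(135,150,255)); m=cv2.moments(c); P.append((d,(m['m10']/m['m00'],m['m01']/m['m00']))); print(cv2.minAreaRect(c))
print("pull",tri(P))
```

```text
shell edge T [[ 0.70188572  0.1897616   0.21      ]
 [ 0.67486774 -0.08702816  0.21      ]]
 S [[ 0.67337979 -0.08541203  0.21      ]
 [ 0.69902898  0.18559486  0.21      ]]
leading edge tri L,R (array([0.63685952, 0.18423462, 0.19180386]), [np.float64(0.0018583582477761976), np.float64(0.0018583582477762648)]) (array([ 0.61345321, -0.0711977 ,  0.1968918 ]), [np.float64(0.0012253339727237448), np.float64(0.0012253339727237376)])
front board outer top T z.036 [[ 0.48908482  0.19869148  0.036     ]
 [ 0.46622597 -0.05541962  0.036     ]]
front board S [[ 0.47047184 -0.05121026  0.036     ]
 [ 0.49578175  0.18821711  0.036     ]]
shell edge tri (array([0.69870971, 0.18748348, 0.22009077]), [np.float64(0.0006795389152721438), np.float64(0.0006795389152721079)]) (array([ 0.67402484, -0.08618807,  0.21027653]), [np.float64(0.0010452845568371622), np.float64(0.0010452845568370119)])
T hsv [115  22 127]
T (205.55837789661317, 236.82620320855614) [[0.42322033 0.33518023 0.048     ]] sides [0.04317463 0.06875978 0.04279197]
[[0.4547757  0.36212753 0.048     ]
 [0.46012757 0.31928589 0.048     ]
 [0.39223772 0.30838287 0.048     ]
 [0.38693188 0.35084462 0.048     ]]
long axis deg 9.12371914071548
S hsv [107  15 120]
S (418.7111111111111, 282.3407407407407) [[0.44767595 0.35512831 0.048     ]] sides [0.03308468 0.02046614 0.03299609]
[[0.46081947 0.34273575 0.048     ]
 [0.42817421 0.33736143 0.048     ]
 [0.42450254 0.35749553 0.048     ]
 [0.45708512 0.36270299 0.048     ]]
long axis deg 9.348628141197167Traceback (most recent call last):
  File "<stdin>", line 21, in <module>
  File "<stdin>", line 12, in seg
ValueError: max() iterable argument is empty
```

Run:
```python
from h import *
T=cv2.imread("pics/top0.png");S=cv2.imread("pics/scene0.png")
a=cv2.resize(T[180:230,240:380],None,fx=5.5,fy=5.5,interpolation=cv2.INTER_CUBIC)
b=cv2.resize(S[150:260,300:375],None,fx=5,fy=5,interpolation=cv2.INTER_CUBIC)
c=cv2.resize(T[120:160,290:335],None,fx=8,fy=8,interpolation=cv2.INTER_CUBIC)
d=cv2.resize(S[195:232,250:300],None,fx=8,fy=8,interpolation=cv2.INTER_CUBIC)
cv2.imwrite("pics/a.png",a);cv2.imwrite("pics/b.png",b)
h=max(c.shape[0],d.shape[0]);o=np.zeros((h,c.shape[1]+d.shape[1],3),np.uint8);o[:c.shape[0],:c.shape[1]]=c;o[:d.shape[0],c.shape[1]:]=d;cv2.imwrite("pics/c.png",o);print(o.shape)
t=cv2.resize(T[215:260,185:230],None,fx=8,fy=8,interpolation=cv2.INTER_CUBIC);u=cv2.resize(S[245:300,395:445],None,fx=8,fy=8,interpolation=cv2.INTER_CUBIC)
o=np.zeros((440,760,3),np.uint8);o[:360,:360]=t;o[:440,360:]=u;cv2.imwrite("pics/d.png",o)
for D,n in ((cam("top"),"T"),(cam("scene"),"S")): print(n,rays(D,(0,0))[0])
```

```text
(320, 760, 3)
T [0.38613189 0.03589048 1.08696586]
S [0.70850138 0.29891678 1.05031611]
```

View pics/a.png

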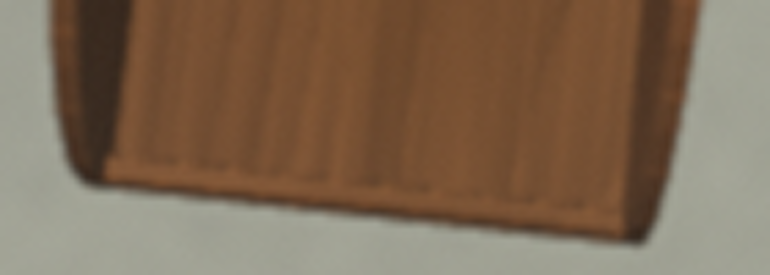

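View pics/b.png

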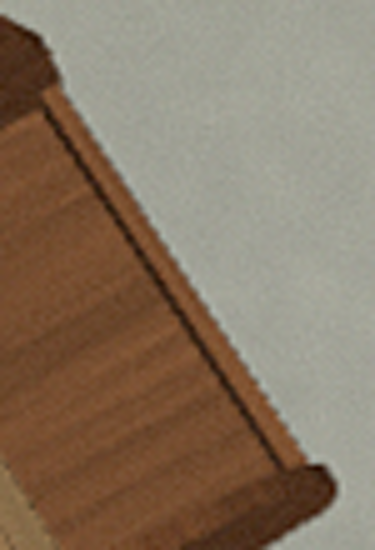

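View pics/c.png

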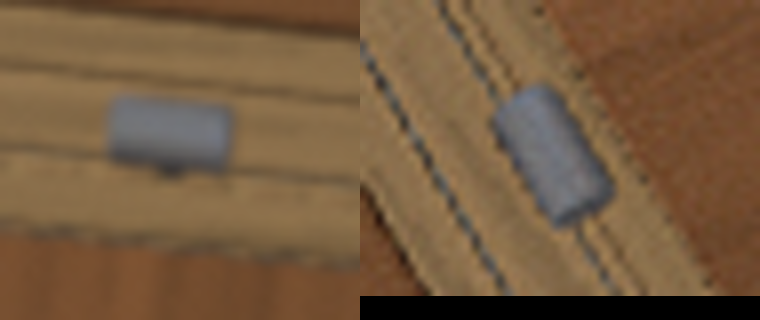

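View pics/d.png

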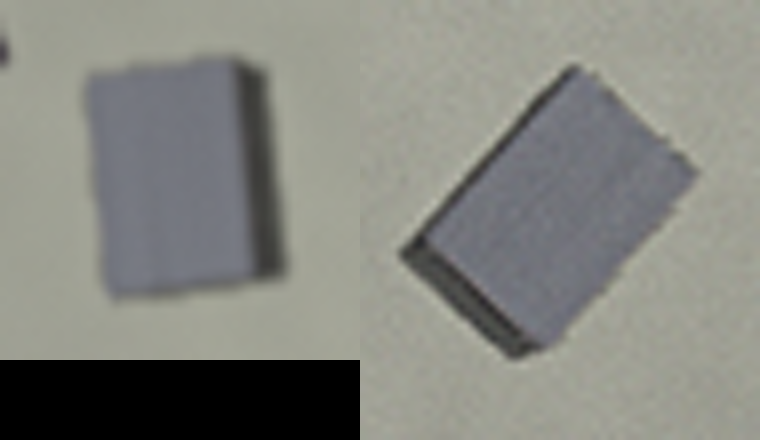

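Run:
```python
from h import *
T=cam("top");S=cam("scene")
A=lambda x,y:(240+x/5.5-.4,180+y/5.5-.4); B=lambda x,y:(300+x/5-.4,150+y/5-.4)
c8=lambda ox,oy:(lambda x,y:(ox+x/8-.44,oy+y/8-.44))
C=c8(290,120);D=lambda x,y:c8(250,195)(x-360,y);E=c8(185,215);F=lambda x,y:c8(395,245)(x-360,y)
np.set_printoptions(precision=4,suppress=True)
print("board outer L,R tri",tri([(T,A(104,180)),(S,B(303,462))]),tri([(T,A(622,238)),(S,B(60,85))]))
for z in(.036,.048): print(z,plane(T,[A(104,180),A(622,238),A(108,158),A(622,210)],z),plane(S,[B(303,462),B(60,85),B(285,470),B(45,105)],z))
print("pull",tri([(T,C(170,133)),(S,D(555,155))]),plane(T,[C(110,133),C(230,133)],.23))
t=[E(88,74),E(238,62),E(252,283),E(108,296)];s=[F(698,172),F(577,65),F(425,238),F(545,350)]
for d,p in((T,t),(S,s)):
  q=plane(d,p,.048);print("tin",q.mean(0),np.linalg.norm(np.diff(q,axis=0),axis=1),[np.degrees(np.arctan2(*(b-a)[1::-1]))for a,b in((q[2],q[1]),(q[3],q[0]))]);print(q)
# match by triangulation
for i in range(4):
  print([round(tri([(T,t[i]),(S,s[k])])[1][0],4) for k in range(4)],tri([(T,t[i]),(S,s[i])])[0])
```

```text
board outer L,R tri (array([0.4941, 0.1927, 0.0469]), [np.float64(0.005907851710295859), np.float64(0.005907851710295675)]) (array([ 0.4668, -0.0562,  0.0267]), [np.float64(0.000207638670472608), np.float64(0.00020763867047261076)])
0.036 [[ 0.4913  0.1989  0.036 ]
 [ 0.466  -0.0552  0.036 ]
 [ 0.5022  0.1973  0.036 ]
 [ 0.4797 -0.0552  0.036 ]] [[ 0.4957  0.187   0.036 ]
 [ 0.4691 -0.0531  0.036 ]
 [ 0.5056  0.1846  0.036 ]
 [ 0.4825 -0.0487  0.036 ]]
0.048 [[ 0.4901  0.197   0.048 ]
 [ 0.4651 -0.0541  0.048 ]
 [ 0.5009  0.1954  0.048 ]
 [ 0.4786 -0.0541  0.048 ]] [[ 0.4982  0.1883  0.048 ]
 [ 0.472  -0.0489  0.048 ]
 [ 0.508   0.186   0.048 ]
 [ 0.4852 -0.0446  0.048 ]]
pull (array([0.643 , 0.0559, 0.2424]), [np.float64(0.0004193418240588308), np.float64(0.00041934182405867286)]) [[0.6462 0.0734 0.23  ]
 [0.6467 0.0395 0.23  ]]
tin [0.4232 0.334  0.048 ] [0.0501 0.0732 0.0477] [np.float64(6.377706689900244), np.float64(8.264399317224399)]
[[0.4573 0.3637 0.048 ]
 [0.462  0.3138 0.048 ]
 [0.3892 0.3057 0.048 ]
 [0.3843 0.3531 0.048 ]]
tin [0.4259 0.3343 0.048 ] [0.0494 0.0742 0.0493] [np.float64(-171.01380361977567), np.float64(-171.07653658947584)]
[[0.3851 0.3529 0.048 ]
 [0.3929 0.3041 0.048 ]
 [0.4662 0.3157 0.048 ]
 [0.4593 0.3645 0.048 ]]
[np.float64(0.0152), np.float64(0.0028), np.float64(0.02), np.float64(0.0003)] [0.4397 0.3328 0.1881]
[np.float64(0.0348), np.float64(0.0151), np.float64(0.0006), np.float64(0.0218)] [0.4441 0.2911 0.1815]
[np.float64(0.0206), np.float64(0.0017), np.float64(0.0232), np.float64(0.0019)] [ 0.4058  0.3349 -0.1311]
[np.float64(0.0003), np.float64(0.0202), np.float64(0.0426), np.float64(0.0215)] [ 0.3986  0.3917 -0.1325]
```

```bash
cat >> h.py <<'E'
np.set_printoptions(precision=4,suppress=True)
def q2R(q): return R.from_quat([q[1],q[2],q[3],q[0]])
def down(yawdeg):  # tool y at world angle yawdeg, x down
    y=np.array([np.cos(np.radians(yawdeg)),np.sin(np.radians(yawdeg)),0]);x=np.array([0,0,-1.]);return R.from_matrix(np.c_[x,y,np.cross(x,y)])
def delta(pos,Rt,s=None):
    s=s or get_state();R0=q2R(s["orientation"])
    return R0.inv().apply(np.array(pos)-s["tcp_pos"])*1000, (R0.inv()*Rt).as_rotvec(degrees=True)
BO=np.array([.658,.0525,0]);BY=-5.4;BR=R.from_euler('z',BY,degrees=True)
def bin2w(p): return BO+BR.apply(p)
E
python3 - <<'E'
from h import *
s=get_state();R0=q2R(s["orientation"]);print(R0.as_matrix())
W=cam("wrist");c=rays(W,(0,0))[0];print("cam in tool",R0.inv().apply(c-s["tcp_pos"]))
for yaw in(98,-82):
  print(yaw,delta([.4246,.334,.13],down(yaw)))
print(bin2w([-.105,0,0]))
# neighbours, top plane .048
T=cam("top")
for n,p in dict(pur1=(183,223),pur2=(182,262),red=(235,259)).items(): print(n,plane(T,p,.048))
E
```

```text
[[-0.      0.3558  0.9345]
 [-0.      0.9345 -0.3558]
 [-1.     -0.     -0.    ]]
cam in tool [-0.1418 -0.0016 -0.0679]
98 (array([ 101.2963, -111.8012,  277.9634]), array([-28.8441,   0.0005,  -0.0037]))
-82 (array([ 101.2963, -111.8012,  277.9634]), array([151.1559,  -0.005 ,  -0.0007]))
[0.5535 0.0624 0.    ]
pur1 [[0.459  0.3974 0.048 ]]
pur2 [[0.3565 0.3941 0.048 ]]
red [[0.3663 0.2547 0.048 ]]
```

Emit:
send_rows(
  plan=[
    [10,-11,28,-3,0,0],
    [20,-28,70,-7,0,0],
    [40,-50,125,-13,0,0],
    [60,-73,180,-18,0,0],
    [80,-93,230,-24,0,0],
    [95,-106,263,-28,0,0],
    [101,-112,278,-29,0,0],
    [101,-112,278,-29,0,0],
    [101,-112,278,-29,0,0],
    [101,-112,278,-29,0,0],
  ],
  claw=85,
  newtons=30,
)

```text
clock: 1.8
tcp_pos: [0.4241, 0.3347, 0.1308]
orientation: [0.706, -0.051, 0.705, 0.051]
wrist_force: [0.4, 0.5, 0.2]
finger_gap: 0.0853
```

Run:
```python
from h import *
s=get_state();print(s["clock"],s["tcp_pos"],s["wrist_force"],s["joint_pos"])
W=cam("wrist");cv2.imwrite("pics/w1.png",W["frame"])
print(delta([.4246,.334,.012],down(98),s))
```

```text
1.8 [0.4241 0.3347 0.1308] [0.4378 0.4625 0.1806] [ 0.5193  0.2972 -0.2286  1.0442  0.0002  0.3757]
(array([118.8382,  -0.7741,   0.2893]), array([ 0.2263,  0.0402, -0.0286]))
```

View pics/w1.png

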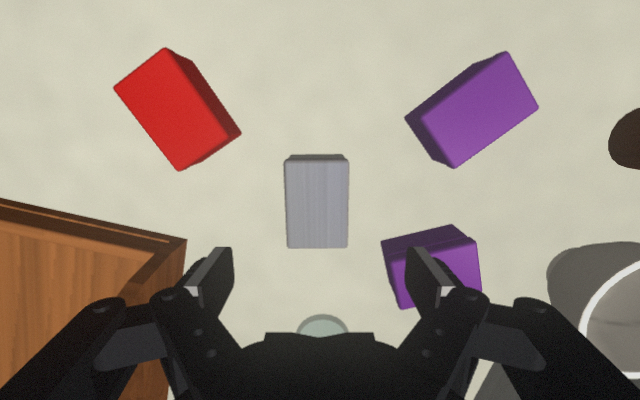

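The wrist view shows the grey tin at (284–349, 155–248), square to the jaws and centred between them. A purple box sits near the right finger at about (430,265), so I'll check the position and that clearance.

Run:
```python
from h import *
W=cam("wrist");s=get_state()
q=plane(W,[(284,159),(349,159),(348,248),(286,248)],.048);print(q,q.mean(0))
R0=q2R(s["orientation"])
for n,p in dict(tin=q.mean(0),purNear=plane(W,(382,241),.048)[0],purR=plane(W,(474,241),.048)[0],purlow=plane(W,(399,306),.048)[0]).items(): print(n,R0.inv().apply(p-s["tcp_pos"]))
```

```text
[[0.3907 0.3005 0.048 ]
 [0.3835 0.3502 0.048 ]
 [0.4574 0.3622 0.048 ]
 [0.465  0.3106 0.048 ]] [0.4242 0.3309 0.048 ]
tin [ 0.0828 -0.0037 -0.0006]
purNear [0.0828 0.0509 0.0304]
purR [0.0828 0.1281 0.0304]
purlow [0.0829 0.07   0.0936]
```

Emit:
send_rows(
  plan=[
    [10,-3,0,0,0,0],
    [35,-3,0,0,0,0],
    [65,-3,0,0,0,0],
    [90,-3,0,0,0,0],
    [108,-3,0,0,0,0],
    [117,-3,0,0,0,0],
    [117,-3,0,0,0,0],
    [117,-3,0,0,0,0],
    [117,-3,0,0,0,0],
    [117,-3,0,0,0,0],
  ],
)

```text
clock: 3.15
tcp_pos: [0.4254, 0.3311, 0.0139]
orientation: [0.706, -0.05, 0.705, 0.051]
wrist_force: [0.3, 1.1, 0.2]
finger_gap: 0.0847
```

Emit:
send_rows(
  plan=[
    [0,0,0,0,0,0],
    [0,0,0,0,0,0],
    [0,0,0,0,0,0],
    [0,0,0,0,0,0],
    [0,0,0,0,0,0],
    [0,0,0,0,0,0],
    [0,0,0,0,0,0],
    [0,0,0,0,0,0],
    [0,0,0,0,0,0],
    [0,0,0,0,0,0],
  ],
  claw=40,
  newtons=35,
)

```text
clock: 4.4
tcp_pos: [0.4252, 0.331, 0.0136]
orientation: [0.706, -0.05, 0.705, 0.05]
wrist_force: [0.0, 1.0, 5.4]
finger_gap: 0.0514
```

Run:
```python
from h import *
s=get_state();print(s["clock"],s["tcp_pos"],s["wrist_force"],s["finger_gap"])
W=cam("wrist");cv2.imwrite("pics/w2.png",W["frame"])
p=bin2w([-.105,0,.18]);print(p,delta(p,down(90+BY),s))
```

```text
4.4 [0.4252 0.331  0.0136] [0.0106 1.021  5.4285] 0.05143922326725559
[0.5535 0.0624 0.18  ] (array([-166.4393, -284.0675,   88.9017]), array([13.5577,  0.0314, -0.0256]))
```

View pics/w2.png

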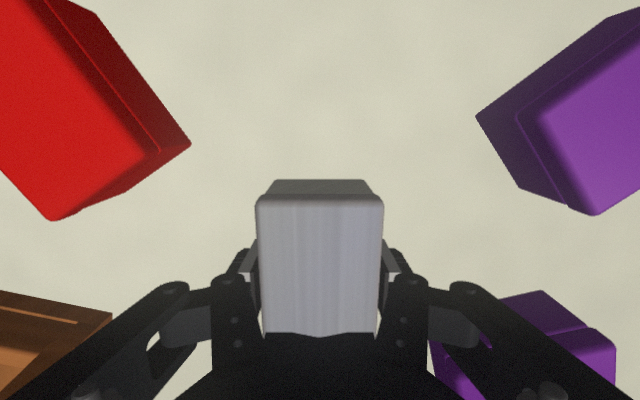

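Emit:
send_rows(
  plan=[
    [-8,0,0,0,0,0],
    [-30,0,0,0,0,0],
    [-65,0,0,0,0,0],
    [-105,0,0,0,0,0],
    [-145,0,0,0,0,0],
    [-180,0,0,0,0,0],
    [-206,0,0,0,0,0],
    [-218,0,0,0,0,0],
    [-218,0,0,0,0,0],
    [-218,0,0,0,0,0],
  ],
)

```text
clock: 5.7
tcp_pos: [0.4244, 0.3304, 0.2299]
orientation: [0.705, -0.051, 0.706, 0.05]
wrist_force: [-0.7, -0.5, -1.1]
finger_gap: 0.0514
```

Emit:
send_rows(
  plan=[
    [0,-15,5,1,0,0],
    [0,-50,15,3,0,0],
    [0,-95,30,5,0,0],
    [0,-140,44,7,0,0],
    [0,-185,58,9,0,0],
    [0,-225,70,11,0,0],
    [0,-260,81,12.5,0,0],
    [0,-279,87,13.5,0,0],
    [0,-284,89,13.6,0,0],
    [0,-284,89,13.6,0,0],
  ],
)

```text
clock: 6.95
tcp_pos: [0.553, 0.0627, 0.231]
orientation: [0.706, 0.034, 0.707, -0.033]
wrist_force: [-0.4, 0.8, -1.3]
finger_gap: 0.0517
```

Run:
```python
from h import *
s=get_state();print(s["clock"],s["tcp_pos"],s["wrist_force"],s["finger_gap"],s["joint_pos"])
for n in("wrist","top","scene"):
  W=cam(n);cv2.imwrite(f"pics/{n}3.png",W["frame"])
p=bin2w([-.105,0,.028]);print(p,delta(p,down(90+BY),s))
```

```text
6.95 [0.553  0.0627 0.231 ] [-0.391   0.8089 -1.2985] 0.05167739712089939 [-0.0316  0.2779 -0.0029  1.2907  0.0005  0.0632]
[0.5535 0.0624 0.028 ] (array([203.032 ,  -0.3549,   0.6123]), array([-0.0296, -0.0453, -0.0231]))
```

View pics/wrist3.png

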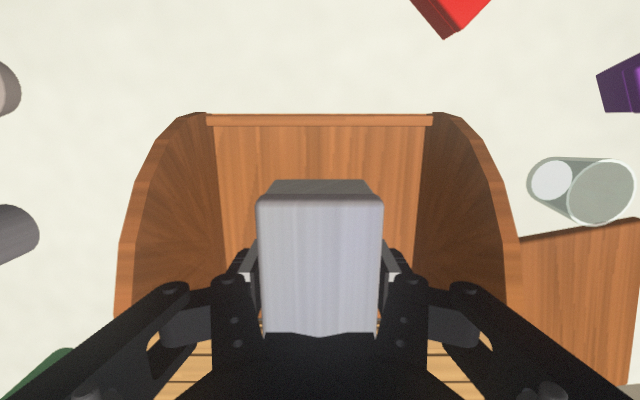

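View pics/scene3.png

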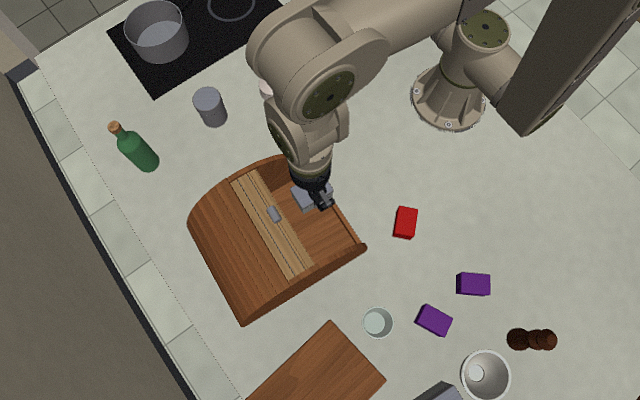

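The tin is centred over the bin, with the front board at wrist rows 113–125 (columns 207–432) and level. I'll check where the board is and the heights before going down.

Run:
```python
from h import *
W=cam("wrist")
q=plane(W,[(207,114),(432,113),(207,125),(432,125)],.036)
print(q,BR.inv().apply(q-BO))
```

```text
[[ 0.4692 -0.0558  0.036 ]
 [ 0.4912  0.1937  0.036 ]
 [ 0.4809 -0.0581  0.036 ]
 [ 0.5042  0.1938  0.036 ]] [[-0.1778 -0.1256  0.036 ]
 [-0.1794  0.1248  0.036 ]
 [-0.1659 -0.1268  0.036 ]
 [-0.1664  0.1262  0.036 ]]
```

Emit:
send_rows(
  plan=[
    [10,0,0,0,0,0],
    [35,0,0,0,0,0],
    [70,0,0,0,0,0],
    [105,0,0,0,0,0],
    [140,0,0,0,0,0],
    [168,0,0,0,0,0],
    [188,0,0,0,0,0],
    [198,0,0,0,0,0],
    [201,0,0,0,0,0],
    [202,0,0,0,0,0],
  ],
)

```text
clock: 8.4
tcp_pos: [0.5539, 0.0624, 0.0298]
orientation: [0.707, 0.034, 0.706, -0.033]
wrist_force: [0.2, 0.1, -1.6]
finger_gap: 0.0517
```

Emit:
send_rows(
  plan=[
    [0.5,0,0,0,0,0],
    [1,0,0,0,0,0],
    [1.5,0,0,0,0,0],
    [2,0,0,0,0,0],
    [2.5,0,0,0,0,0],
    [3,0,0,0,0,0],
    [3,0,0,0,0,0],
    [3,0,0,0,0,0],
    [3,0,0,0,0,0],
    [3,0,0,0,0,0],
  ],
)

```text
clock: 9.65
tcp_pos: [0.5534, 0.0624, 0.0263]
orientation: [0.706, 0.034, 0.706, -0.034]
wrist_force: [0.5, 0.5, -1.7]
finger_gap: 0.0516
```

No contact with the floor yet, so I'll lower it slowly a little further.

Emit:
send_rows(
  plan=[
    [0.3,0,0,0,0,0],
    [0.6,0,0,0,0,0],
    [0.9,0,0,0,0,0],
    [1.2,0,0,0,0,0],
    [1.5,0,0,0,0,0],
    [1.8,0,0,0,0,0],
    [2,0,0,0,0,0],
    [2,0,0,0,0,0],
    [2,0,0,0,0,0],
    [2,0,0,0,0,0],
  ],
)

```text
clock: 10.9
tcp_pos: [0.5534, 0.0623, 0.0256]
orientation: [0.707, 0.034, 0.706, -0.034]
wrist_force: [-4.4, -0.0, 10.7]
finger_gap: 0.0515
```

Contact felt, about 11 N. Letting go now.

Emit:
send_rows(
  plan=[
    [-0.7,0,0,0,0,0],
    [-0.7,0,0,0,0,0],
    [-0.7,0,0,0,0,0],
    [-0.7,0,0,0,0,0],
    [-0.7,0,0,0,0,0],
    [-0.7,0,0,0,0,0],
    [-0.7,0,0,0,0,0],
    [-0.7,0,0,0,0,0],
    [-0.7,0,0,0,0,0],
    [-0.7,0,0,0,0,0],
  ],
  claw=80,
)

```text
clock: 12.15
tcp_pos: [0.5534, 0.0624, 0.025]
orientation: [0.706, 0.034, 0.706, -0.034]
wrist_force: [-0.4, -0.3, -0.2]
finger_gap: 0.0801
```

Emit:
send_rows(
  plan=[
    [-8,0,0,0,0,0],
    [-30,0,0,0,0,0],
    [-65,0,0,0,0,0],
    [-105,0,0,0,0,0],
    [-150,0,0,0,0,0],
    [-190,0,0,0,0,0],
    [-230,0,0,0,0,0],
    [-260,0,0,0,0,0],
    [-285,0,0,0,0,0],
    [-290,0,0,0,0,0],
  ],
)

```text
clock: 13.4
tcp_pos: [0.5541, 0.0623, 0.3173]
orientation: [0.708, 0.034, 0.705, -0.034]
wrist_force: [0.1, 0.2, -0.4]
finger_gap: 0.0799
```

Run:
```python
from h import *
s=get_state();print(s["clock"],s["tcp_pos"],s["wrist_force"],s["finger_gap"],s["joint_pos"])
for n in("wrist","top","scene"):
  W=cam(n);cv2.imwrite(f"pics/{n}4.png",W["frame"])
```

```text
13.4 [0.5541 0.0623 0.3173] [ 0.0572  0.159  -0.3685] 0.07991383548471831 [-0.032   0.2685  0.1939  1.4922  0.0001  0.063 ]
```

View pics/wrist4.png

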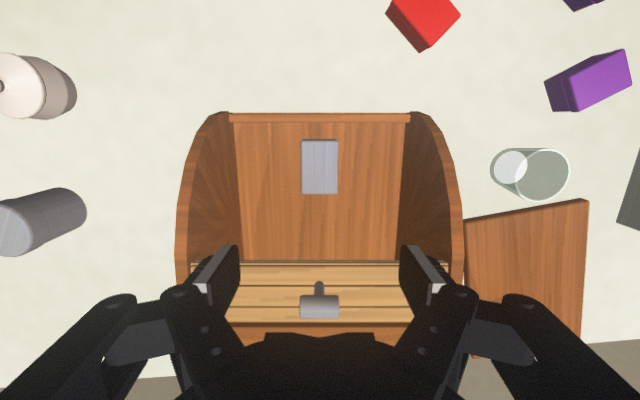

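View pics/scene4.png

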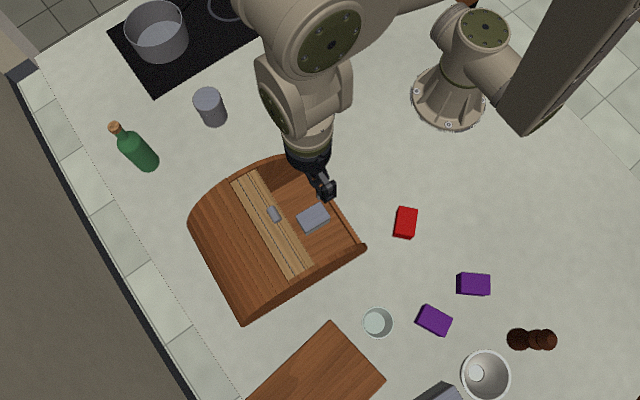

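The tin stands on the bin floor at wrist (301–338, 139–194), with the pull at wrist (300–340, 295–318). I'll grip the pull by its ends with the tool vertical and check its position first.

Run:
```python
from h import *
s=get_state()
W=cam("wrist");T=cam("top");S=cam("scene")
q=plane(W,[(301,141),(337,141),(337,193),(301,193)],.06);b=BR.inv().apply(q-BO);print("tin bin",b,b.mean(0))
p,e=tri([(W,(319.5,306)),(T,(310.8,136.2)),(S,(273.9,213.9))]);print("pull",p,e)
pb=BR.inv().apply(p-BO);print("bin",pb, "j",np.arctan2(pb[2]-.03,-pb[0])-.209,"r",np.hypot(pb[0],pb[2]-.03))
for j in(1.26,1.28,1.30,1.32):
  a=.209+j;print(j,bin2w([-.212*np.cos(a),0,.03+.212*np.sin(a)]))
print(s["tcp_pos"])
```

```text
tin bin [[-0.1436 -0.026   0.06  ]
 [-0.1436  0.0222  0.06  ]
 [-0.0717  0.0235  0.06  ]
 [-0.0717 -0.0272  0.06  ]] [-0.1077 -0.0019  0.06  ]
pull [0.643  0.0543 0.2379] [np.float64(0.0019131301136483838), np.float64(0.0021596235356900906), np.float64(0.0002814243900970044)]
bin [-0.0151  0.0004  0.2379] j 1.2894648981909234 r 0.20848021333714598
1.26 [0.6366 0.0545 0.2409]
1.28 [0.6408 0.0541 0.2413]
1.3 [0.645  0.0537 0.2416]
1.32 [0.6492 0.0533 0.2418]
[0.5532 0.0623 0.3144]
```

Run:
```python
from h import *
print(delta([.643,.054,.225],down(90+BY)))
```

```text
(array([88.4876,  0.2694, 90.7807]), array([-0.0462, -0.1308,  0.0032]))
```

Emit:
send_rows(
  plan=[
    [0,0,15,0,0,0],
    [0,0,40,0,0,0],
    [0,0,65,0,0,0],
    [0,0,83,0,0,0],
    [0,0,90,0,0,0],
    [0,0,90,0,0,0],
    [0,0,90,0,0,0],
    [0,0,90,0,0,0],
    [0,0,90,0,0,0],
    [0,0,90,0,0,0],
  ],
  claw=70,
)

```text
clock: 14.95
tcp_pos: [0.6428, 0.0539, 0.3153]
orientation: [0.706, 0.034, 0.706, -0.034]
wrist_force: [0.2, 0.3, -0.9]
finger_gap: 0.0701
```

Run:
```python
from h import *
print(get_state()["tcp_pos"],delta([.643,.054,.225],down(90+BY)))
W=cam("wrist");cv2.imwrite("pics/w5.png",W["frame"])
```

```text
[0.6428 0.0539 0.3153] (array([90.2957,  0.1403,  0.1164]), array([-0.0385,  0.0242, -0.0068]))
```

View pics/w5.png

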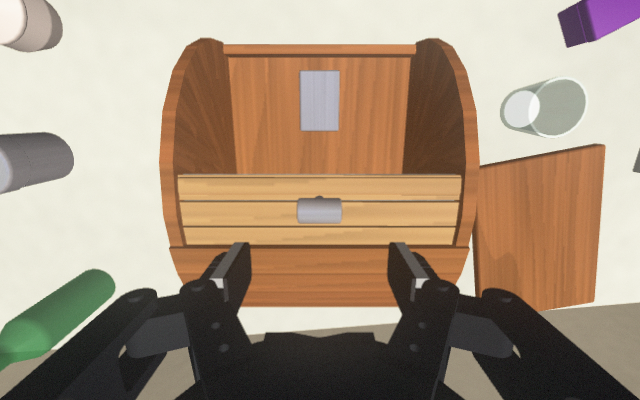

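The pull is at (297–342, 198–223), centred between the fingers. Before lowering, one quick ray check.

Run:
```python
from h import *
W=cam("wrist");T=cam("top")
q=plane(W,[(319.5,198),(319.5,210),(319.5,223)],.2415);print(q)
p=tri([(W,(319.5,210)),(T,(310.8,136.2))]);print(p)
```

```text
[[0.6339 0.0533 0.2415]
 [0.6436 0.0524 0.2415]
 [0.6543 0.0514 0.2415]]
(array([0.6211, 0.0544, 0.3126]), [np.float64(0.00023688609554885928), np.float64(0.00023688609554893783)])
```

Emit:
send_rows(
  plan=[
    [8,0,0,0,0,0],
    [25,0,0,0,0,0],
    [45,0,0,0,0,0],
    [62,0,0,0,0,0],
    [76,0,0,0,0,0],
    [84,0,0,0,0,0],
    [88,0,0,0,0,0],
    [90,0,0,0,0,0],
    [90,0,0,0,0,0],
    [90,0,0,0,0,0],
  ],
)

```text
clock: 16.35
tcp_pos: [0.6432, 0.0538, 0.2255]
orientation: [0.707, 0.034, 0.706, -0.034]
wrist_force: [0.4, -0.5, -0.1]
finger_gap: 0.07
```

Run:
```python
from h import *
print(get_state()["tcp_pos"])
W=cam("wrist");cv2.imwrite("pics/w6.png",W["frame"])
```

```text
[0.6432 0.0538 0.2255]
```

View pics/w6.png

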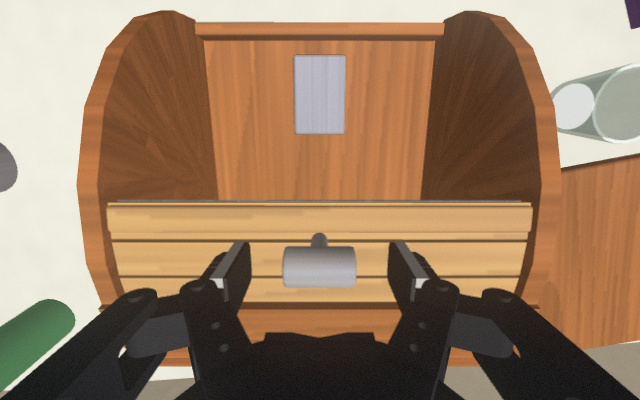

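The pull sits between the pads at (283–356, 245–288). Closing on its ends.

Emit:
send_rows(
  plan=[
    [0,0,0,0,0,0],
    [0,0,0,0,0,0],
    [0,0,0,0,0,0],
    [0,0,0,0,0,0],
    [0,0,0,0,0,0],
    [0,0,0,0,0,0],
    [0,0,0,0,0,0],
    [0,0,0,0,0,0],
    [0,0,0,0,0,0],
    [0,0,0,0,0,0],
  ],
  claw=20,
  newtons=45,
)

```text
clock: 17.65
tcp_pos: [0.6431, 0.0538, 0.2253]
orientation: [0.707, 0.034, 0.706, -0.034]
wrist_force: [-1.0, -0.2, 4.6]
finger_gap: 0.0332
```

Run:
```python
from h import *
s=get_state();print(s["tcp_pos"],s["finger_gap"],s["wrist_force"])
W=cam("wrist");cv2.imwrite("pics/w7.png",W["frame"])
j0=1.29
f=lambda j:np.array([-.212*np.cos(.209+j),0,.03+.212*np.sin(.209+j)])
for j in np.linspace(j0,0,23): d=(f(j)-f(j0))*1000; print(round(j,3),"x",round(-d[2],1),"z",round(d[0],1))
```

```text
[0.6431 0.0538 0.2253] 0.033246090035628055 [-0.9644 -0.1536  4.6067]
1.29 x -0.0 z 0.0
1.231 x 1.3 z -12.4
1.173 x 3.2 z -24.6
1.114 x 5.9 z -36.8
1.055 x 9.3 z -48.7
0.997 x 13.4 z -60.5
0.938 x 18.2 z -71.9
0.88 x 23.6 z -83.1
0.821 x 29.7 z -94.0
0.762 x 36.4 z -104.4
0.704 x 43.7 z -114.5
0.645 x 51.6 z -124.1
0.586 x 60.1 z -133.2
0.528 x 69.0 z -141.8
0.469 x 78.5 z -149.9
0.41 x 88.4 z -157.4
0.352 x 98.7 z -164.3
0.293 x 109.4 z -170.6
0.235 x 120.5 z -176.3
0.176 x 131.9 z -181.3
0.117 x 143.5 z -185.6
0.059 x 155.4 z -189.2
0.0 x 167.5 z -192.2
```

View pics/w7.png

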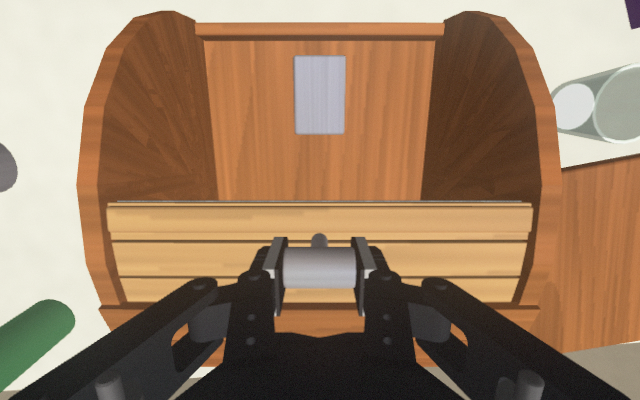

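The pads hold the bar ends at a 33 mm opening. I'll follow the arc with the tool upright.

Emit:
send_rows(
  plan=[
    [0.7,0,-6,0,0,0],
    [2,0,-18,0,0,0],
    [4.5,0,-30,0,0,0],
    [7.5,0,-43,0,0,0],
    [11.3,0,-54.5,0,0,0],
    [15.7,0,-66,0,0,0],
    [20.8,0,-77.5,0,0,0],
    [26.6,0,-88.5,0,0,0],
    [29.7,0,-94,0,0,0],
    [29.7,0,-94,0,0,0],
  ],
)

```text
clock: 18.95
tcp_pos: [0.5497, 0.0627, 0.1963]
orientation: [0.707, 0.034, 0.705, -0.034]
wrist_force: [-1.4, -0.6, 7.7]
finger_gap: 0.0333
```

Run:
```python
from h import *
s=get_state();print(s["tcp_pos"],s["finger_gap"],s["wrist_force"])
for n in("wrist","scene"):
  W=cam(n);cv2.imwrite(f"pics/{n}8.png",W["frame"])
```

```text
[0.5497 0.0627 0.1963] 0.033265111126296126 [-1.4282 -0.5957  7.7129]
```

View pics/wrist8.png

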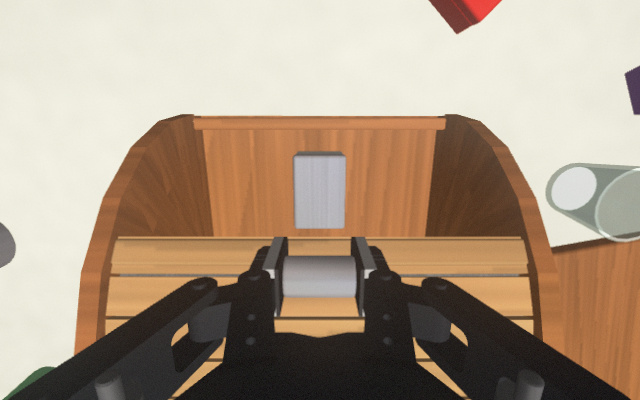

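The cover follows: the pull is still held at (283–356, 255–297) and the leading edge is moving forward. Continuing.

Emit:
send_rows(
  plan=[
    [3.3,0,-5.3,0,0,0],
    [10.2,0,-15.5,0,0,0],
    [17.9,0,-25.4,0,0,0],
    [26,0,-34.7,0,0,0],
    [34.8,0,-43.6,0,0,0],
    [44,0,-52,0,0,0],
    [53.7,0,-59.7,0,0,0],
    [63.8,0,-67,0,0,0],
    [69,0,-70.3,0,0,0],
    [69,0,-70.3,0,0,0],
  ],
)

```text
clock: 20.3
tcp_pos: [0.4776, 0.0696, 0.1256]
orientation: [0.705, 0.034, 0.707, -0.033]
wrist_force: [-3.6, 0.8, 1.9]
finger_gap: 0.0331
```

Run:
```python
from h import *
s=get_state();print(s["tcp_pos"],s["finger_gap"],s["wrist_force"],s["joint_pos"])
for n in("wrist","scene"):
  W=cam(n);cv2.imwrite(f"pics/{n}9.png",W["frame"])
```

```text
[0.4776 0.0696 0.1256] 0.03309810593493353 [-3.5552  0.8249  1.9457] [-0.0219  0.1998 -0.3728  1.0011  0.0003  0.0728]
```

View pics/wrist9.png

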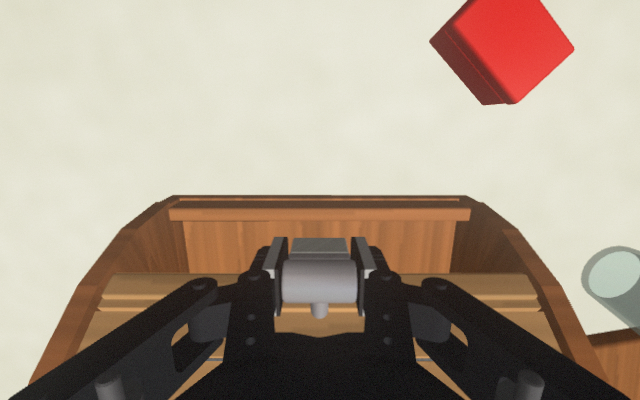

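Emit:
send_rows(
  plan=[
    [5,0,-3.2,0,0,0],
    [14,0,-8,0,0,0],
    [23.5,0,-12.8,0,0,0],
    [33.2,0,-17,0,0,0],
    [42,0,-20.3,0,0,0],
    [50,0,-23,0,0,0],
    [57,0,-25,0,0,0],
    [62.7,0,-26.4,0,0,0],
    [66,0,-27.3,0,0,0],
    [66,0,-27.3,0,0,0],
  ],
)

```text
clock: 21.65
tcp_pos: [0.4505, 0.0722, 0.0595]
orientation: [0.705, 0.034, 0.707, -0.033]
wrist_force: [-4.3, 0.7, 0.6]
finger_gap: 0.0333
```

Run:
```python
from h import *
s=get_state();print(s["tcp_pos"],s["finger_gap"],s["wrist_force"],s["joint_pos"])
for n in("wrist","scene"):
  W=cam(n);cv2.imwrite(f"pics/{n}10.png",W["frame"])
```

```text
[0.4505 0.0722 0.0595] 0.03332786736616377 [-4.2578  0.7176  0.6135] [-0.0176  0.2206 -0.5309  0.8226  0.0004  0.0773]
```

View pics/wrist10.png

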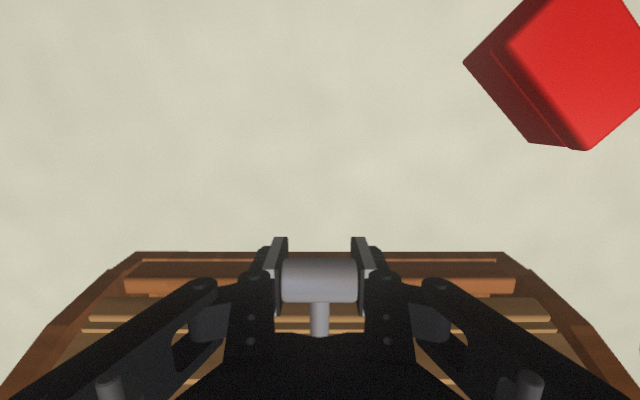

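View pics/scene10.png

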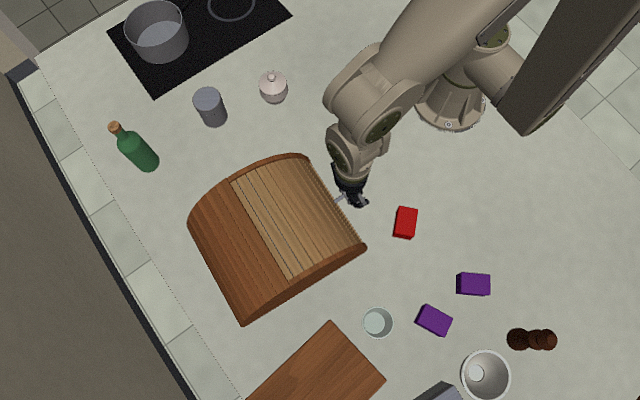

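The cover is down with the pull still held, but the stop hasn't been felt. I'll press a little further.

Emit:
send_rows(
  plan=[
    [1,0,-0.2,0,0,0],
    [2,0,-0.4,0,0,0],
    [3,0,-0.6,0,0,0],
    [4,0,-0.8,0,0,0],
    [4,0,-0.8,0,0,0],
    [4,0,-0.8,0,0,0],
    [4,0,-0.8,0,0,0],
    [4,0,-0.8,0,0,0],
    [4,0,-0.8,0,0,0],
    [4,0,-0.8,0,0,0],
  ],
)

```text
clock: 23.0
tcp_pos: [0.4498, 0.0723, 0.0559]
orientation: [0.705, 0.034, 0.707, -0.033]
wrist_force: [-6.1, -0.3, 4.7]
finger_gap: 0.0331
```

Emit:
send_rows(
  plan=[
    [1,0,0,0,0,0],
    [2,0,0,0,0,0],
    [3,0,0,0,0,0],
    [4,0,0,0,0,0],
    [4,0,0,0,0,0],
    [4,0,0,0,0,0],
    [4,0,0,0,0,0],
    [4,0,0,0,0,0],
    [4,0,0,0,0,0],
    [4,0,0,0,0,0],
  ],
)

```text
clock: 24.25
tcp_pos: [0.4489, 0.0723, 0.0516]
orientation: [0.705, 0.034, 0.708, -0.033]
wrist_force: [-7.9, 0.5, 5.7]
finger_gap: 0.0332
```

Emit:
send_rows(
  plan=[
    [0,0,0,0,0,0],
    [0,0,0,0,0,0],
    [0,0,0,0,0,0],
    [0,0,0,0,0,0],
    [0,0,0,0,0,0],
    [0,0,0,0,0,0],
    [0,0,0,0,0,0],
    [0,0,0,0,0,0],
    [0,0,0,0,0,0],
    [0,0,0,0,0,0],
  ],
  claw=65,
)

```text
clock: 25.5
tcp_pos: [0.4515, 0.0721, 0.0523]
orientation: [0.706, 0.034, 0.706, -0.034]
wrist_force: [-0.3, 0.1, 0.5]
finger_gap: 0.0649
```

Emit:
send_rows(
  plan=[
    [0,0,-8,0,0,0],
    [0,0,-25,0,0,0],
    [-10,0,-45,0,0,0],
    [-35,0,-55,0,0,0],
    [-70,0,-60,0,0,0],
    [-105,0,-60,0,0,0],
    [-135,0,-60,0,0,0],
    [-155,0,-60,0,0,0],
    [-160,0,-60,0,0,0],
    [-160,0,-60,0,0,0],
  ],
)

```text
clock: 26.75
tcp_pos: [0.391, 0.0778, 0.2118]
orientation: [0.706, 0.034, 0.706, -0.034]
wrist_force: [-0.3, 0.5, -0.6]
finger_gap: 0.0653
```

Run:
```python
from h import *
s=get_state();print(s["clock"],s["tcp_pos"],s["finger_gap"],s["wrist_force"])
for n in("wrist","scene","top"):
  W=cam(n);cv2.imwrite(f"pics/{n}11.png",W["frame"])
S=cv2.imread("pics/scene11.png")[150:270,180:400];cv2.imwrite("pics/s11c.png",cv2.resize(S,None,fx=3.6,fy=3.6,interpolation=cv2.INTER_CUBIC))
```

```text
26.75 [0.391  0.0778 0.2118] 0.06529056790098907 [-0.3363  0.5011 -0.6418]
```

View pics/wrist11.png

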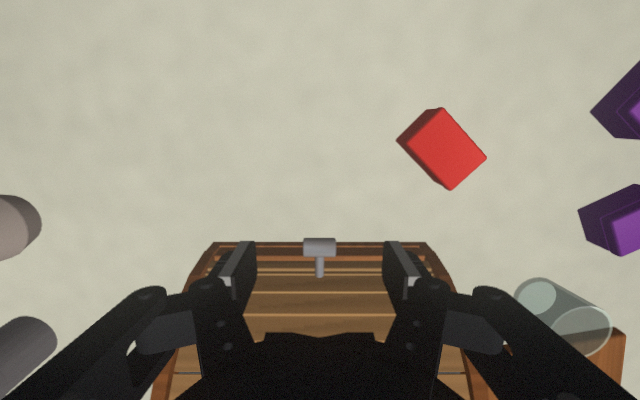

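View pics/s11c.png

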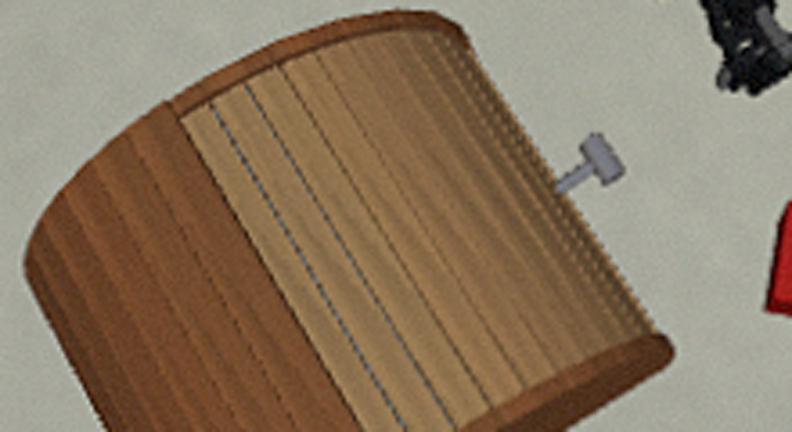

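The cover is down and the pull is free at crop (602,158) and wrist (319,247). Next I'll work out the joint value from the pull's position.

Run:
```python
from h import *
W=cam("wrist");S=cam("scene");T=cam("top")
p,e=tri([(W,(319.5,247)),(S,(346.9,193.5))]);pb=BR.inv().apply(p-BO);print(p,e,pb,"r",np.hypot(pb[0],pb[2]-.03),"j",np.arctan2(pb[2]-.03,-pb[0])-.209)
for j in(0,.05,.08,.12):
  a=.209+j;X=bin2w([-.212*np.cos(a),0,.03+.212*np.sin(a)]);print(j,X,proj(W,X),proj(S,X),proj(T,X))
```

```text
[0.4516 0.072  0.0738] [np.float64(0.001304791838999617), np.float64(0.001304791838999692)] [-0.2073 -0.      0.0738] r 0.2118776343373815 j -0.0008066961024817132
0 [0.4515 0.072  0.074 ] [[320.6987 246.5345]] [[346.5397 193.1498]] [[304.8056 226.7682]]
0.05 [0.454  0.0718 0.0843] [[320.7488 253.0866]] [[345.9712 192.303 ]] [[304.7732 225.5516]]
0.08 [0.4557 0.0716 0.0904] [[320.7794 257.4145]] [[345.5406 191.8445]] [[304.7651 224.7157]]
0.12 [0.4583 0.0714 0.0985] [[320.8209 263.6652]] [[344.8602 191.2933]] [[304.7678 223.4764]]
```

The joint comes out at about 0, so the cover is shut and nothing touches it. Handing in.

Run:
```python
from workcell import job
print(job.hand_in())
```

```text
the job is handed in; nothing more can be done
None
```

The small grey tin is standing in the bread bin and the cover is rolled fully shut. I handed the job in at about 27 s, and no verdict is reported.

**Tin:** I gripped it across its width and lowered it onto the bin floor until the wrist force read about 11 N, then let go. The wrist camera then showed it standing in the bin at about x -0.108, y -0.002 m in the bin's frame. I could not see it once the cover was down.

**Cover:** I held the pull by its two ends and followed its arc down with the tool pointing straight down.
- **Joint value:** after I let go and backed away, the wrist and scene views put the pull on the 212 mm radius at a joint value of about 0.00 rad (the limit is 0.08).
- **Stop:** the last few millimetres gave only a soft rise in force, about 6 to 8 N, with no clear hard stop. I relied on the camera measurement for this.
- **Contact:** the wrist force was near zero at the end and the fingers were clear of the pull.

**Checks that disagreed:**
- My first guess for the bin's x position, from the edge of the rear shell, was about 30 mm off. I dropped it for the front board, and the pull and wrist camera agreed with that.
- One position for the pull from the wrist and top cameras was unreliable because their lines of sight were nearly parallel, so I did not use it.

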